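# Line up the microscope objectives by length

### The job

The four objectives have been cleaned and must go back in order. Stand each one upright, nose up, in the middle of its own pad on the aluminium rail, in order of length: the shortest on the pad nearest the bare turret, then ever longer, the longest at the far end. They are glass inside, so do not let any of them topple.

Things in the scene. Friction and masses are not known exactly. Their poses are not given: they have to be found in the camera images.
- objective_a_center (a point): The shortest of four loose steel microscope objectives, 34 mm long overall, standing upright on the bench, nose up. The point is its centre, half-way up (17 mm above its foot), +z towards the nose. Round: brass thread foot 26 mm across and 4 mm high, then a straight barrel 32 mm across from 4 to 28 mm above the foot (grip it there), then a cone narrowing from 28 to 22 mm across at the nose. About 90 g.
- objective_b_center (a point): The second shortest of four loose steel microscope objectives, 45 mm long overall, standing upright on the bench, nose up. The point is its centre, half-way up (22.5 mm above its foot), +z towards the nose. Round: brass thread foot 26 mm across and 4 mm high, then a straight barrel 32 mm across from 4 to 34 mm above the foot (grip it there), then a cone narrowing from 28 to 18 mm across at the nose. About 115 g.
- objective_c_center (a point): The second longest of four loose steel microscope objectives, 56 mm long overall, standing upright on the bench, nose up. The point is its centre, half-way up (28 mm above its foot), +z towards the nose. Round: brass thread foot 26 mm across and 4 mm high, then a straight barrel 32 mm across from 4 to 40 mm above the foot (grip it there), then a cone narrowing from 28 to 14 mm across at the nose. About 140 g.
- objective_d_center (a point): The longest of four loose steel microscope objectives, 67 mm long overall, standing upright on the bench, nose up. The point is its centre, half-way up (33.5 mm above its foot), +z towards the nose. Round: brass thread foot 26 mm across and 4 mm high, then a straight barrel 32 mm across from 4 to 46 mm above the foot (grip it there), then a cone narrowing from 28 to 10 mm across at the nose. About 165 g.
- rail: Flat aluminium bar, 310 mm long (its y), 75 mm wide (its x), 8 mm high, fixed to the bench and lying roughly across in front of the robot. Origin at the centre of its underside, z up. Four pads in one row lie along its middle line at y = -112.5, -37.5, 37.5 and 112.5 mm (75 mm apart).
- pad_1: One of four identical round black rubber pads, 50 mm across and 2 mm thick, fixed on top of the rail; origin at the centre of its underside, so its top is 2 mm above that and 10 mm above the bench. The numbers in the names say nothing about the order of the pads along the rail: go by position.
- pad_2: One of four identical round black rubber pads, 50 mm across and 2 mm thick, fixed on top of the rail; origin at the centre of its underside, so its top is 2 mm above that and 10 mm above the bench. The numbers in the names say nothing about the order of the pads along the rail: go by position.
- pad_3: One of four identical round black rubber pads, 50 mm across and 2 mm thick, fixed on top of the rail; origin at the centre of its underside, so its top is 2 mm above that and 10 mm above the bench. The numbers in the names say nothing about the order of the pads along the rail: go by position.
- pad_4: One of four identical round black rubber pads, 50 mm across and 2 mm thick, fixed on top of the rail; origin at the centre of its underside, so its top is 2 mm above that and 10 mm above the bench. The numbers in the names say nothing about the order of the pads along the rail: go by position.
- turret: The microscope's bare objective turret: a steel disc 70 mm across and 30 mm high with four dark holes in its face, fixed to the bench just past one end of the rail, 200 mm from the rail's centre (+y end or -y end, it varies). Origin at the centre of its underside. A small loose amber bottle, 30 mm across and 62 mm high, stands past the other end (not listed).
Things that resemble listed ones, but are neither listed nor needed, are in the scene too. Leave any red look-alike of the part that bears objective_d_center alone. What is shaped like the part that bears objective_c_center but red is not meant.

How it is judged:
At the end, for the whole second after the job is handed in: All four stand upright (within 0.1 rad) with the foot on the pad (height within 4 mm), within 12 mm of the pad's centre along and across the rail, in order of length from the shortest on the pad nearest the turret to the longest on the farthest; released and at rest (((y of turret in the frame of rail below 0 m and x of objective_a_center in the frame of rail between -0.012 and 0.012 m and y of objective_a_center in the frame of rail between -0.1245 and -0.1005 m and x of objective_b_center in the frame of rail between -0.012 and 0.012 m and y of objective_b_center in the frame of rail between -0.0495 and -0.0255 m and x of objective_c_center in the frame of rail between -0.012 and 0.012 m and y of objective_c_center in the frame of rail between 0.0255 and 0.0495 m and x of objective_d_center in the frame of rail between -0.012 and 0.012 m and y of objective_d_center in the frame of rail between 0.1005 and 0.1245 m) or (y of turret in the frame of rail above 0 m and x of objective_a_center in the frame of rail between -0.012 and 0.012 m and y of objective_a_center in the frame of rail between 0.1005 and 0.1245 m and x of objective_b_center in the frame of rail between -0.012 and 0.012 m and y of objective_b_center in the frame of rail between 0.0255 and 0.0495 m and x of objective_c_center in the frame of rail between -0.012 and 0.012 m and y of objective_c_center in the frame of rail between -0.0495 and -0.0255 m and x of objective_d_center in the frame of rail between -0.012 and 0.012 m and y of objective_d_center in the frame of rail between -0.1245 and -0.1005 m)) and z of objective_a_center in the frame of rail between 0.023 and 0.031 m and angle between each of objective_a_center, objective_b_center, objective_c_center, objective_d_center's own z axis and vertical below 0.1 rad and linear speed of each of objective_a, objective_b, objective_c, objective_d below 0.02 m/s and angular speed of each of objective_a, objective_b, objective_c, objective_d below 0.2 rad/s and z of objective_b_center in the frame of rail between 0.0285 and 0.0365 m and z of objective_c_center in the frame of rail between 0.034 and 0.042 m and z of objective_d_center in the frame of rail between 0.0395 and 0.0475 m); the robot touches nothing.
It fails at once if the shortest objective topples (leans more than 0.8 rad) (angle between objective_a_center's own z axis and vertical above 0.8 rad).
It fails at once if the second shortest objective topples (leans more than 0.8 rad) (angle between objective_b_center's own z axis and vertical above 0.8 rad).
It fails at once if the second longest objective topples (leans more than 0.8 rad) (angle between objective_c_center's own z axis and vertical above 0.8 rad).
It fails at once if the longest objective topples (leans more than 0.8 rad) (angle between objective_d_center's own z axis and vertical above 0.8 rad).
It also fails if it takes over 90 s, if anything falls off the work surface, if the arm or the gripper's body presses on something with over 40 N, if the wrist force passes 120 N, or if a joint passes its speed limit or range.

### The arm

A 7-joint arm with a two-finger parallel gripper is mounted at the origin on the work surface. World frame = base frame: x ahead of the robot, y to its left, z up, the work surface at z = 0. Lengths are in m, angles in rad, forces in N, time in s.
With the tool pointing down it reaches from about 0.4 to 0.85 m from the base axis. Payload 4.5 kg.
Tool frame: the origin (TCP) lies midway between the tips of the shut fingers; the grasp point (between the pads) lies 19 mm behind it (ctrl.grasp_offset is the distance from the TCP to the grasp point, in m); z points along the fingers, y is the line along which they close (so a half turn about z gives the same grasp; the last joint's range is limited). The gripper opens to 85 mm and grips with 20 to 120 N. Pads are 22 mm wide; open, the fingers measure 114 mm over their backs; the gripper's body (76 mm by 85 mm) begins 54 mm behind the grasp point. The pads swing forward as they close: fully open they stand 13 mm farther back than shut.
Start: joints at [1.347, 0.689, -0.195, 1.565, 0.157, 0.902, -0.215], TCP at [0.159, -0.604, 0.231] pointing down, gripper open.
Joint ranges: [-3.01, 3.01], [-0.46, 2.08], [-1.47, 1.51], [0.13, 2.56], [-1, 4.14], [0.04, 2.09], [-2.66, 2.66]. Speed limits (rad/s): [2.57, 2.57, 3.14, 3.14, 3.14, 3.14, 3.14].

### API

Orientations are given as a rotation vector (axis times angle).
In Python, from bench import ctrl, imaging gives the robot as it stands.
- The arm moves only by the tool carry_out, never from a script. Its argument "rows" is a list of rows, each an object with "travel": the shift along the tool's x, y, z each as a share of 0.06 m, from -1 to 1, a list of three; "rotation": the turn, a rotation vector about the tool's x, y, z each as a share of 5 degrees, from -1 to 1, a list of three. In form: [{"travel": [dx, dy, dz], "rotation": [rx, ry, rz]}, ...]. A call has 1 to 12 rows; each row shifts and turns the commanded pose from where the row before left it, along the tool's axes as they then stand; what a row does not reach is not made up. A row lasts 1/8 s, in which the tool goes at most 62.5 mm and 10.7 degrees, less where a joint would pass 70% of its speed; a pose out of reach is approached as far as the arm can. A call with a number of a shift or a turn outside -1 to 1 is refused whole. A call with a gripper value outside its range is refused whole. "fingers" is the gripper command: -1 is shut, 1 is fully open, values between are in proportion, set as the call begins (left out, the last holds). The fingers move at their own pace and stop on an object; "squeeze" is the grip in N (left out, the last holds). Time passes only in rows, so rows that do not move let the fingers close. It gives the time, the measured TCP pose, the force, the opening and the grip force at its end, in the units of the state.
- ctrl.state(): the state, without advancing time (a new reading comes with each control period).
- imaging.camera(name): name is "scene" or "top" or "wrist"; returns the picture (400x640x3 uint8, red, green, blue); there is no depth.
- imaging.calibration(name): a dict with "camera_matrix" (3x3 intrinsics, pixels), "extrinsics" (4x4, takes a point from world to camera coordinates). Camera axes: x right, y down, z forward; pixel columns grow to the right and rows downward; lengths in m; the calibration is good to about 2 mm. A picture is of the moment at which its call begins: read the wrist's pose just before it. calibration takes no time and is no camera call; for the wrist camera it gives the pose at the moment of the call.
- ctrl.sign_off(): hands the job in; it is judged then, once.
The state is a dict: "time": time; "q": joint angles; "dq": joint speeds; "joint_efforts": joint torques, N m; "tool_pos": TCP position; "ee_rot": TCP orientation; "force": force on the tool from outside, world axes, zero at the start; "moment": the same for the moment, N m; "gripper_width": opening from 0.0 (shut) to 1.0 (fully open); "grasp_force": force on a finger pad.
Only numpy, scipy, OpenCV 4.12 (cv2) and the standard library are available. Lean on these libraries where they do the work, as an engineer would, in place of code of your own. Each camera call takes 0.05 s, during which the arm holds its last target. There are 200 camera calls.

## Working session

There is one attempt and no reset: what is moved stays moved. The work goes in short steps, Python scripts to look and compute and a tool call to move; the robot and the scene stay as the last step left them, time stands still between calls to the robot, and variables do not carry over. Pictures are saved under pics/ and viewed, at most 14 in all, crops included, and the job is handed in when it is done.

Besides the shell and the picture viewer there is one more tool, called by a JSON object that holds its "api" and its "payload", one argument or row to a line. carry_out: Moves the arm, as the interface text tells. Its arguments: {"type":"object","properties":{"rows":{"type":"array","items":{"type":"object","properties":{"travel":{"type":"array","items":{"type":"number","minimum":-1,"maximum":1}},"rotation":{"type":"array","items":{"type":"number","minimum":-1,"maximum":1}}}}},"fingers":{"type":"number"},"squeeze":{"type":"number"}},"required":["rows"]}

```bash
mkdir -p pics; python3 - <<'E'
from bench import ctrl, imaging
import cv2,numpy as np
for n in("scene","top"):
    cv2.imwrite(f"pics/{n}0.png",imaging.camera(n)[:,:,::-1])
    c=imaging.calibration(n);print(n,np.round(c["camera_matrix"],1).tolist(),np.round(c["extrinsics"],3).tolist())
print(ctrl.state())
E
```

```text
scene [[430.7, 0.0, 320.7], [0.0, 430.7, 190.1], [0.0, 0.0, 1.0]] [[0.787, 0.616, 0.012, -0.453], [0.523, -0.657, -0.543, -0.256], [-0.327, 0.434, -0.84, 1.089], [0.0, 0.0, 0.0, 1.0]]
top [[365.6, 0.0, 318.5], [0.0, 365.6, 202.0], [0.0, 0.0, 1.0]] [[0.01, -1.0, -0.007, 0.024], [-0.987, -0.009, -0.162, 0.543], [0.162, 0.008, -0.987, 0.623], [0.0, 0.0, 0.0, 1.0]]
{'time': 0.1, 'q': array([ 1.34679499,  0.68990953, -0.19449752,  1.56621967,  0.15728232,
        0.90251681, -0.21506855]), 'dq': array([ 0.00250955, -0.00095787, -0.00043468, -0.00297353,  0.00141197,
        0.00057027, -0.00070521]), 'joint_efforts': array([-3.61499850e-03, -5.40600443e+01, -1.27149425e+00, -1.58984542e+01,
        9.41473176e-03,  4.49491214e-03,  2.24676512e-05]), 'tool_pos': array([ 0.15914792, -0.60379992,  0.23056323]), 'ee_rot': array([-3.11389548e+00, -4.03742846e-01,  5.26507237e-04]), 'force': array([0.18067376, 0.4548546 , 0.27896674]), 'moment': array([ 0.03456482, -0.02550334,  0.00673453]), 'grasp_force': 0.0, 'gripper_width': 0.9972476144150295}
```

View pics/top0.png

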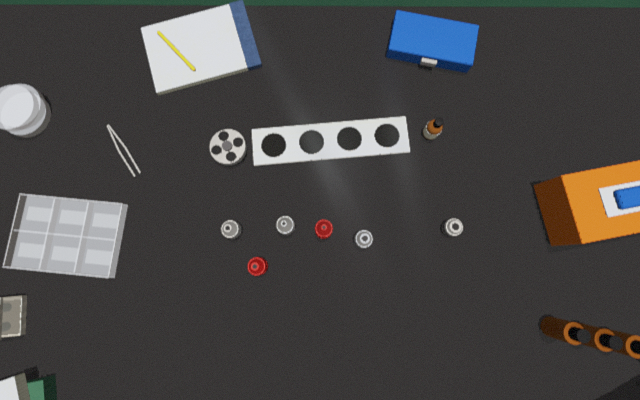

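View pics/scene0.png

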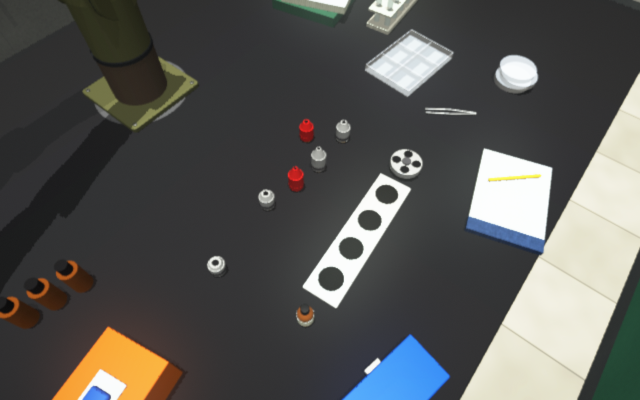

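The top view shows four steel objectives at about (230,229), (285,225), (364,239) and (454,227), and red look-alikes at (324,229) and (257,266). The turret is at (227,147), past the +y end of the rail. The bottle is at (432,128). Next I'll enlarge crops to tell the lengths apart.

```bash
python3 - <<'E'
import cv2
a=cv2.imread("pics/top0.png")[105:285,205:470];cv2.imwrite("pics/topc.png",cv2.resize(a,None,fx=3,fy=3,interpolation=cv2.INTER_CUBIC))
a=cv2.imread("pics/scene0.png")[110:290,200:420];cv2.imwrite("pics/scenec.png",cv2.resize(a,None,fx=3.3,fy=3.3,interpolation=cv2.INTER_CUBIC))
E
```

```text
(no output)
```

View pics/topc.png

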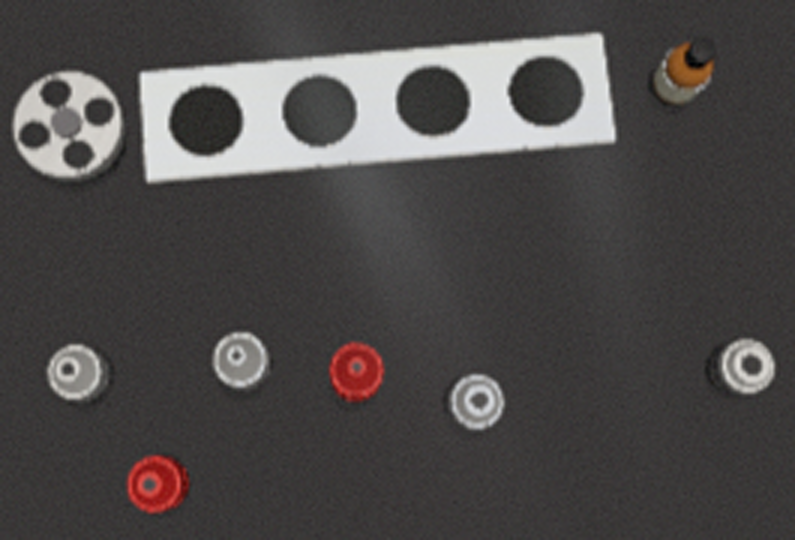

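View pics/scenec.png

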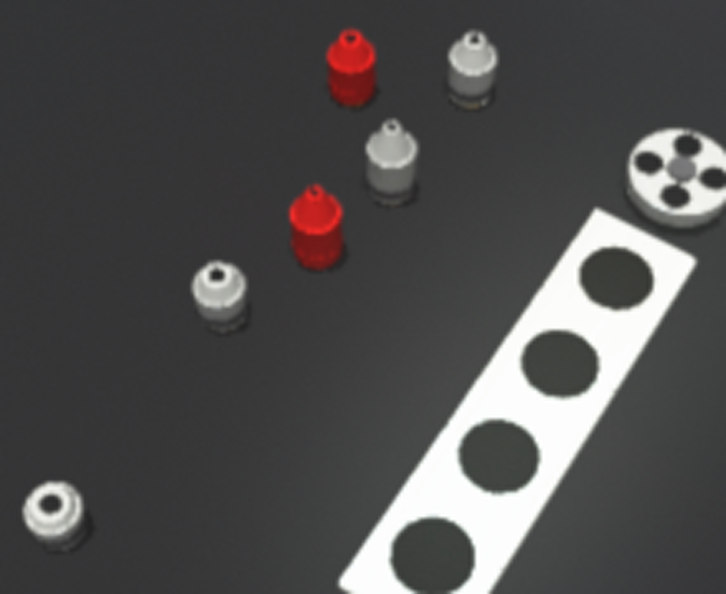

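The top crop shows the nose openings. The one at (746,365) is the widest, so A. The one at (477,402) is B, (76,372) is C, and (240,360) is the smallest, so D. Red ones at (356,371) and (155,484) are look-alikes to leave alone. The scene crop agrees: D is at (392,160) and C at (472,68). The measured heights should confirm this.

```bash
cat > h.py <<'E'
from bench import ctrl, imaging
import numpy as np, cv2
from scipy.spatial.transform import Rotation as R
from scipy.optimize import least_squares
def ray(n,u,v,z,cal=None):
    c=cal or imaging.calibration(n);K=np.array(c["camera_matrix"]);T=np.array(c["extrinsics"])
    o=-T[:3,:3].T@T[:3,3];d=T[:3,:3].T@np.linalg.inv(K)@[u,v,1]
    return o+d*(z-o[2])/d[2]
def proj(n,p,cal=None):
    c=cal or imaging.calibration(n);T=np.array(c["extrinsics"]);q=np.array(c["camera_matrix"])@(T[:3,:3]@p+T[:3,3]);return q[:2]/q[2]
E
python3 - <<'E'
from h import *
np.set_printoptions(precision=4,suppress=True)
t=lambda x,y:(205+(x+.5)/3-.5,105+(y+.5)/3-.5)
s=lambda x,y:(200+(x+.5)/3.3-.5,110+(y+.5)/3.3-.5)
L=dict(A=(.028,.034),B=(.034,.045),C=(.040,.056),D=(.046,.067))
bar=dict(A=(747,365),B=(477,402),C=(76,372),D=(240,360))
nt=dict(A=(752,367),B=(480,400),C=(68,370),D=(236,355))
ns=dict(A=(50,503),B=(217,273),C=(474,40),D=(391,127))
for k in L:
    print(k,ray("top",*t(*bar[k]),L[k][0]),ray("top",*t(*nt[k]),L[k][1]),ray("scene",*s(*ns[k]),L[k][1]))
    f=lambda p:np.r_[proj("top",p)-t(*nt[k]),proj("scene",p)-s(*ns[k])]
    r=least_squares(f,[.5,0,.05]);print("  tri",r.x,r.cost)
pt=[(206,120),(319,111),(433,101),(546,91)];ps=[(617,278),(560,363),(499,456),(433,555)]
P=np.array([ray("top",*t(*p),.01) for p in pt]);print(P);print(np.array([ray("scene",*s(*p),.01) for p in ps]))
d=P[0]-P[3];print("len",np.linalg.norm(d),"rail yaw",np.degrees(np.arctan2(-d[0],d[1])))
Rm=R.from_rotvec(ctrl.state()["ee_rot"]);print(Rm.as_matrix())
E
```

```text
A [ 0.5016 -0.221   0.028 ] [ 0.4998 -0.2218  0.034 ] [ 0.4997 -0.2231  0.034 ]
  tri [ 0.4996 -0.2226  0.0329] 0.08817945621192723
B [ 0.477  -0.0542  0.034 ] [ 0.4775 -0.0547  0.045 ] [ 0.4756 -0.0549  0.045 ]
  tri [ 0.477  -0.055   0.0466] 0.15393570328348136
C [0.4925 0.1891 0.04  ] [0.4922 0.1899 0.056 ] [0.4915 0.188  0.056 ]
  tri [0.4918 0.1895 0.0553] 0.2044078803618323
D [0.5001 0.0892 0.046 ] [0.5009 0.0895 0.067 ] [0.4993 0.0872 0.067 ]
  tri [0.5001 0.0887 0.0667] 0.5087129313848063
[[ 0.6617  0.1191  0.01  ]
 [ 0.6684  0.0449  0.01  ]
 [ 0.6758 -0.03    0.01  ]
 [ 0.6833 -0.1045  0.01  ]]
[[ 0.6617  0.1167  0.01  ]
 [ 0.6684  0.0423  0.01  ]
 [ 0.6757 -0.0323  0.01  ]
 [ 0.6825 -0.106   0.01  ]]
len 0.2246420094158202 rail yaw 5.506728271555102
[[ 0.9669  0.255  -0.0005]
 [ 0.255  -0.9669  0.0016]
 [-0.0001 -0.0017 -1.    ]]
```

The triangulated nose heights of 33, 47, 55 and 67 mm confirm A, B, C and D. The turret is at +y, so A goes to (0.662,0.118), B to (0.668,0.044), C to (0.676,-0.031) and D to (0.683,-0.105). I'll turn the tool so that the fingers close along world x, clear of the neighbours.

{"api": "carry_out", "payload": {
  "rows": [
    {"rotation":[0,0,-1]},
    {"rotation":[0,0,-1]},
    {"rotation":[0,0,-1]},
    {"rotation":[0,0,-1]},
    {"rotation":[0,0,-1]},
    {"rotation":[0,0,-1]},
    {"rotation":[0,0,-1]},
    {"rotation":[0,0,-1]},
    {"rotation":[0,0,-1]},
    {"rotation":[0,0,-1]},
    {"rotation":[0,0,-1]},
    {"rotation":[0,0,-1]}
  ],
  "fingers": 1,
  "squeeze": 40
}}

```text
$.rows[0]: bad value
```

{"api": "carry_out", "payload": {
  "rows": [
    {"rotation":[0,0,-1]},
    {"rotation":[0,0,-1]},
    {"rotation":[0,0,-1]},
    {}
  ]
}}

```text
$.rows[0]: bad value
```

```bash
cat >> h.py <<'E'
def go(x,y,z):
    "shift still to go, in tool axes, in units of 0.06 m"
    s=ctrl.state();Rm=R.from_rotvec(s["ee_rot"])
    print("t",s["time"],"pos",np.round(s["tool_pos"],4),"R",np.round(Rm.as_matrix(),3).tolist(),"q",np.round(s["q"],2),"w",s["gripper_width"],"F",s["grasp_force"])
    print("units",np.round(Rm.inv().apply(np.array([x,y,z])-s["tool_pos"])/.06,3))
E
python3 -c "
from h import *
print(ctrl.grasp_offset);go(.5,-.2225,.13)"
```

```text
0.0187
t 0.1 pos [ 0.1591 -0.6038  0.2306] R [[0.967, 0.255, -0.001], [0.255, -0.967, 0.002], [-0.0, -0.002, -1.0]] q [ 1.35  0.69 -0.19  1.57  0.16  0.9  -0.22] w 0.9972476144150295 F 0.0
units [ 7.114 -4.693  1.683]
```

{"api": "carry_out", "payload": {
  "rows": [
    {"travel":[0,0,0],"rotation":[0,0,-1]},
    {"travel":[0,0,0],"rotation":[0,0,-1]},
    {"travel":[0,0,0],"rotation":[0,0,-1]},
    {"travel":[0,0,0],"rotation":[0,0,-1]},
    {"travel":[0,0,0],"rotation":[0,0,-1]},
    {"travel":[0,0,0],"rotation":[0,0,-1]},
    {"travel":[0,0,0],"rotation":[0,0,-1]},
    {"travel":[0,0,0],"rotation":[0,0,-1]},
    {"travel":[0,0,0],"rotation":[0,0,-1]},
    {"travel":[0,0,0],"rotation":[0,0,-1]},
    {"travel":[0,0,0],"rotation":[0,0,-1]},
    {"travel":[0,0,0],"rotation":[0,0,-1]}
  ],
  "fingers": 1,
  "squeeze": 40
}}

```text
time: 1.6
tool_pos: [0.1591, -0.604, 0.2308]
ee_rot: [-2.493, -1.91, -0.0]
force: [0.1, 0.1, -0.7]
gripper_width: 1.004
grasp_force: 0.0
```

{"api": "carry_out", "payload": {
  "rows": [
    {"travel":[0,0,0],"rotation":[0,0,-1]},
    {"travel":[0,0,0],"rotation":[0,0,-1]},
    {"travel":[0,0,0],"rotation":[0,0,-1]},
    {"travel":[0,0,0],"rotation":[0,0,0]}
  ]
}}

```text
time: 2.1
tool_pos: [0.1591, -0.6041, 0.2308]
ee_rot: [-2.226, -2.215, -0.001]
force: [0.2, -0.5, -0.2]
gripper_width: 1.006
grasp_force: 0.0
```

```bash
python3 -c "
from h import *
go(.5,-.2225,.13)"
```

```text
t 2.1 pos [ 0.1591 -0.6041  0.2308] R [[0.005, 1.0, -0.0], [1.0, -0.005, 0.001], [0.001, -0.0, -1.0]] q [ 1.54  0.73 -0.56  1.55  0.44  0.98  0.84] w 1.005640869865106 F 0.0
units [6.387 5.65  1.686]
```

{"api": "carry_out", "payload": {
  "rows": [
    {"travel":[0.53,0.47,0],"rotation":[0,0,0]},
    {"travel":[0.53,0.47,0],"rotation":[0,0,0]},
    {"travel":[0.53,0.47,0],"rotation":[0,0,0]},
    {"travel":[0.53,0.47,0],"rotation":[0,0,0]},
    {"travel":[0.53,0.47,0],"rotation":[0,0,0]},
    {"travel":[0.53,0.47,0],"rotation":[0,0,0]},
    {"travel":[0.53,0.47,0],"rotation":[0,0,0]},
    {"travel":[0.53,0.47,0],"rotation":[0,0,0]},
    {"travel":[0.53,0.47,0],"rotation":[0,0,0]},
    {"travel":[0.53,0.47,0.3],"rotation":[0,0,0]},
    {"travel":[0.53,0.47,0.5],"rotation":[0,0,0]},
    {"travel":[0.53,0.47,0.5],"rotation":[0,0,0]}
  ]
}}

```text
time: 3.6
tool_pos: [0.5003, -0.2234, 0.1526]
ee_rot: [2.228, 2.214, -0.0]
force: [-0.0, -0.4, -0.1]
gripper_width: 0.996
grasp_force: 0.0
```

{"api": "carry_out", "payload": {
  "rows": [
    {"travel":[0,0,0.2],"rotation":[0,0,0]},
    {"travel":[0,0,0],"rotation":[0,0,0]}
  ]
}}

```text
time: 3.85
tool_pos: [0.4981, -0.2245, 0.1404]
ee_rot: [-2.226, -2.214, 0.003]
force: [-0.5, -0.6, 0.2]
gripper_width: 1.005
grasp_force: 0.0
```

```bash
python3 -c "
from h import *
c=imaging.calibration('wrist');im=imaging.camera('wrist');cv2.imwrite('pics/w1.png',im[:,:,::-1])
go(.5,-.2225,.004)
for p in([.5,-.2225,.034],[.5,-.2225,.028]):print(proj('wrist',np.array(p),c))"
```

```text
t 3.9 pos [ 0.4983 -0.2253  0.1412] R [[0.006, 1.0, -0.001], [1.0, -0.006, -0.001], [-0.001, -0.001, -1.0]] q [ 0.6   0.74 -0.44  1.88  0.51  0.63 -0.16] w 0.9946864219393743 F 0.0
units [0.048 0.031 2.286]
[321.31802442 198.49956867]
[321.2875589  196.31365016]
```

View pics/w1.png

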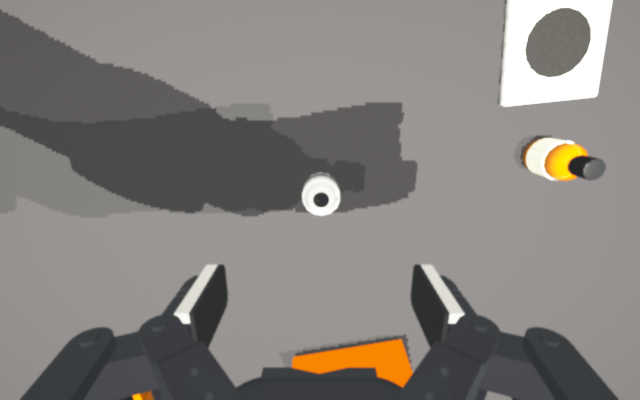

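The wrist view shows A's nose at (321,199), within 1 px of the prediction. Now I'll descend and grip it.

{"api": "carry_out", "payload": {
  "rows": [
    {"travel":[0.05,0.03,0.4],"rotation":[0,0,0]},
    {"travel":[0,0,0.5],"rotation":[0,0,0]},
    {"travel":[0,0,0.5],"rotation":[0,0,0]},
    {"travel":[0,0,0.4],"rotation":[0,0,0]},
    {"travel":[0,0,0.3],"rotation":[0,0,0]},
    {"travel":[0,0,0.15],"rotation":[0,0,0]},
    {"travel":[0,0,0],"rotation":[0,0,0]},
    {"travel":[0,0,0],"rotation":[0,0,0]}
  ]
}}

```text
time: 4.9
tool_pos: [0.5016, -0.2217, 0.0072]
ee_rot: [2.226, 2.215, 0.001]
force: [-0.5, -0.0, 0.4]
gripper_width: 1.0
grasp_force: 0.0
```

{"api": "carry_out", "payload": {
  "rows": [
    {"travel":[0,0,0],"rotation":[0,0,0]},
    {"travel":[0,0,0],"rotation":[0,0,0]},
    {"travel":[0,0,0],"rotation":[0,0,0]},
    {"travel":[0,0,0],"rotation":[0,0,0]},
    {"travel":[0,0,0],"rotation":[0,0,0]},
    {"travel":[0,0,0],"rotation":[0,0,0]},
    {"travel":[0,0,0],"rotation":[0,0,0]},
    {"travel":[0,0,0],"rotation":[0,0,0]}
  ],
  "fingers": -1
}}

```text
time: 5.9
tool_pos: [0.5011, -0.2212, 0.0067]
ee_rot: [2.226, 2.217, -0.0]
force: [-1.4, 0.2, 5.7]
gripper_width: 0.358
grasp_force: 39.4
```

```bash
python3 -c "
from h import *
go(.6617,.118,.07)"
```

```text
t 5.9 pos [ 0.5011 -0.2212  0.0067] R [[0.004, 1.0, 0.0], [1.0, -0.004, -0.0], [-0.0, 0.0, -1.0]] q [ 0.48  0.96 -0.25  1.93  0.66  0.34 -0.3 ] w 0.3581046132835318 F 39.42901968955994
units [ 5.663  2.654 -1.057]
```

{"api": "carry_out", "payload": {
  "rows": [
    {"travel":[0,0,-0.2],"rotation":[0,0,0]},
    {"travel":[0,0,-0.4],"rotation":[0,0,0]},
    {"travel":[0,0,-0.4],"rotation":[0,0,0]},
    {"travel":[0.25,0.12,-0.2],"rotation":[0,0,0]},
    {"travel":[0.5,0.24,0],"rotation":[0,0,0]},
    {"travel":[0.6,0.28,0],"rotation":[0,0,0]},
    {"travel":[0.6,0.28,0],"rotation":[0,0,0]},
    {"travel":[0.6,0.28,0],"rotation":[0,0,0]},
    {"travel":[0.6,0.28,0],"rotation":[0,0,0]},
    {"travel":[0.6,0.28,0],"rotation":[0,0,0]},
    {"travel":[0.6,0.28,0],"rotation":[0,0,0]},
    {"travel":[0.6,0.28,0],"rotation":[0,0,0]}
  ]
}}

```text
time: 7.4
tool_pos: [0.6414, 0.0785, 0.0781]
ee_rot: [-2.223, -2.218, -0.0]
force: [0.5, -0.8, -0.3]
gripper_width: 0.359
grasp_force: 39.7
```

{"api": "carry_out", "payload": {
  "rows": [
    {"travel":[0.45,0.21,0],"rotation":[0,0,0]},
    {"travel":[0.25,0.12,0],"rotation":[0,0,0]},
    {"travel":[0,0,0],"rotation":[0,0,0]},
    {"travel":[0,0,0],"rotation":[0,0,0]}
  ]
}}

```text
time: 7.9
tool_pos: [0.6609, 0.1151, 0.078]
ee_rot: [2.227, 2.215, -0.004]
force: [-1.0, -0.1, -0.2]
gripper_width: 0.36
grasp_force: 39.7
```

```bash
python3 -c "
from h import *
c=imaging.calibration('wrist');im=imaging.camera('wrist');cv2.imwrite('pics/w2.png',im[:,:,::-1])
go(.6617,.119,.0172)
print(proj('wrist',np.array([.6617,.118,.01]),c))"
```

```text
t 7.95 pos [0.6609 0.1149 0.078 ] R [[0.006, 1.0, -0.001], [1.0, -0.006, -0.002], [-0.002, -0.001, -1.0]] q [-0.06  0.96 -0.35  1.52  0.43  0.75 -0.6 ] w 0.3549854050867404 F 39.70587909221649
units [0.071 0.014 1.013]
[319.90630462 213.76649927]
```

View pics/w2.png

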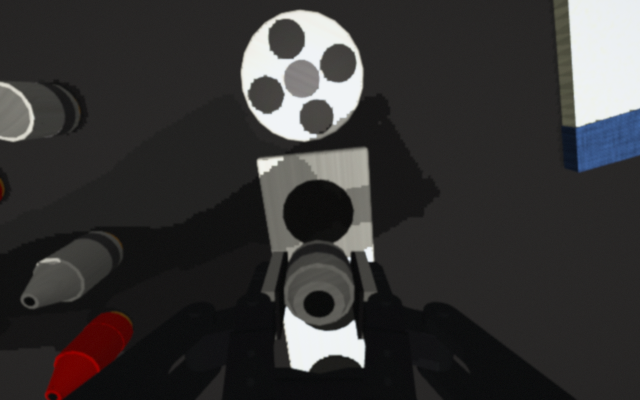

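A is held upright and the pad centre appears at (318,213), as predicted. Now I'll lower it and release.

{"api": "carry_out", "payload": {
  "rows": [
    {"travel":[0.07,0.01,0.2],"rotation":[0,0,0]},
    {"travel":[0,0,0.3],"rotation":[0,0,0]},
    {"travel":[0,0,0.25],"rotation":[0,0,0]},
    {"travel":[0,0,0.13],"rotation":[0,0,0]},
    {"travel":[0,0,0.07],"rotation":[0,0,0]},
    {"travel":[0,0,0.05],"rotation":[0,0,0]},
    {"travel":[0,0,0],"rotation":[0,0,0]},
    {"travel":[0,0,0],"rotation":[0,0,0]}
  ]
}}

```text
time: 8.95
tool_pos: [0.6624, 0.1215, 0.0187]
ee_rot: [2.226, 2.217, 0.001]
force: [-0.2, -0.2, -0.5]
gripper_width: 0.354
grasp_force: 39.7
```

```bash
python3 -c "
from h import *
go(.6617,.119,.0172)"
```

```text
t 8.95 pos [0.6624 0.1215 0.0187] R [[0.004, 1.0, 0.001], [1.0, -0.004, 0.0], [0.0, 0.001, -1.0]] q [-0.09  1.04 -0.32  1.52  0.46  0.66 -0.63] w 0.354073820918942 F 39.71046030521393
units [-0.042 -0.012  0.025]
```

{"api": "carry_out", "payload": {
  "rows": [
    {"travel":[-0.04,-0.01,0.03],"rotation":[0,0,0]},
    {"travel":[0,0,0],"rotation":[0,0,0]},
    {"travel":[0,0,0],"rotation":[0,0,0]}
  ]
}}

```text
time: 9.32
tool_pos: [0.6618, 0.119, 0.0168]
ee_rot: [2.226, 2.216, 0.001]
force: [-0.6, 0.1, 0.7]
gripper_width: 0.359
grasp_force: 39.9
```

{"api": "carry_out", "payload": {
  "rows": [
    {"travel":[0,0,0],"rotation":[0,0,0]},
    {"travel":[0,0,0],"rotation":[0,0,0]},
    {"travel":[0,0,0],"rotation":[0,0,0]},
    {"travel":[0,0,0],"rotation":[0,0,0]},
    {"travel":[0,0,0],"rotation":[0,0,0]},
    {"travel":[0,0,0],"rotation":[0,0,0]},
    {"travel":[0,0,-0.3],"rotation":[0,0,0]},
    {"travel":[0,0,-0.5],"rotation":[0,0,0]},
    {"travel":[0,0,-0.6],"rotation":[0,0,0]},
    {"travel":[0,0,-0.6],"rotation":[0,0,0]},
    {"travel":[0,0,0],"rotation":[0,0,0]}
  ],
  "fingers": 1
}}

```text
time: 10.7
tool_pos: [0.6641, 0.12, 0.1413]
ee_rot: [2.223, 2.214, 0.011]
force: [0.1, 0.1, -0.6]
gripper_width: 1.002
grasp_force: 0.0
```

```bash
python3 -c "
from h import *
go(.477,-.055,.13)"
```

```text
t 10.7 pos [0.6641 0.12   0.1413] R [[0.004, 1.0, 0.008], [1.0, -0.004, 0.002], [0.002, 0.008, -1.0]] q [-0.05  0.88 -0.39  1.48  0.39  0.85 -0.57] w 1.0016522539259047 F 0.0
units [-2.931 -3.107  0.157]
```

{"api": "carry_out", "payload": {
  "rows": [
    {"travel":[-0.37,-0.39,0],"rotation":[0,0,0]},
    {"travel":[-0.37,-0.39,0],"rotation":[0,0,0]},
    {"travel":[-0.37,-0.39,0],"rotation":[0,0,0]},
    {"travel":[-0.37,-0.39,0],"rotation":[0,0,0]},
    {"travel":[-0.37,-0.39,0],"rotation":[0,0,0]},
    {"travel":[-0.37,-0.39,0],"rotation":[0,0,0]},
    {"travel":[-0.37,-0.39,0.1],"rotation":[0,0,0]},
    {"travel":[-0.36,-0.38,0.1],"rotation":[0,0,0]},
    {"travel":[0,0,0],"rotation":[0,0,0]},
    {"travel":[0,0,0],"rotation":[0,0,0]},
    {"travel":[0,0,0],"rotation":[0,0,0]}
  ]
}}

```text
time: 12.08
tool_pos: [0.4753, -0.0562, 0.1247]
ee_rot: [2.224, 2.218, 0.003]
force: [-0.4, 0.1, 0.6]
gripper_width: 1.003
grasp_force: 0.0
```

```bash
python3 -c "
from h import *
c=imaging.calibration('wrist');im=imaging.camera('wrist');cv2.imwrite('pics/w3.png',im[:,:,::-1])
go(.477,-.055,.012)
print(proj('wrist',np.array([.477,-.055,.045]),c))
p=np.array([[.6617,.118,.044],[.6617,.118,.01]]);print([proj('wrist',a,c) for a in p])"
```

```text
t 12.125 pos [ 0.4752 -0.0563  0.1247] R [[0.003, 1.0, 0.001], [1.0, -0.003, 0.001], [0.001, 0.001, -1.0]] q [ 0.23  0.7  -0.33  2.09  0.53  0.42 -0.52] w 1.0027993361611203 F 0.0
units [0.02  0.028 1.878]
[320.73262607 210.54717711]
[array([644.40297774, -77.28828372]), array([595.61184269, -51.34864051])]
```

View pics/w3.png

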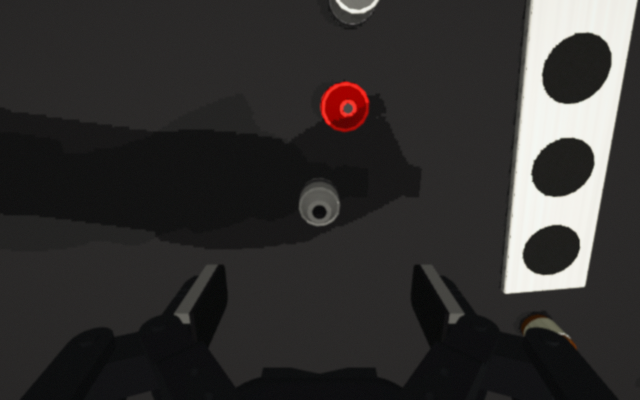

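B's nose is at (319,211), matching the prediction of (320.7,210.5). The red one is at (345,107), clear of the fingers. Now I'll descend and grip.

{"api": "carry_out", "payload": {
  "rows": [
    {"travel":[0.02,0.03,0.3],"rotation":[0,0,0]},
    {"travel":[0,0,0.45],"rotation":[0,0,0]},
    {"travel":[0,0,0.45],"rotation":[0,0,0]},
    {"travel":[0,0,0.35],"rotation":[0,0,0]},
    {"travel":[0,0,0.2],"rotation":[0,0,0]},
    {"travel":[0,0,0.12],"rotation":[0,0,0]},
    {"travel":[0,0,0],"rotation":[0,0,0]},
    {"travel":[0,0,0],"rotation":[0,0,0]}
  ]
}}

```text
time: 13.12
tool_pos: [0.4764, -0.0561, 0.0128]
ee_rot: [2.226, 2.216, 0.001]
force: [0.6, 0.1, 0.3]
gripper_width: 1.004
grasp_force: 0.0
```

{"api": "carry_out", "payload": {
  "rows": [
    {"travel":[0,0,0],"rotation":[0,0,0]},
    {"travel":[0,0,0],"rotation":[0,0,0]},
    {"travel":[0,0,0],"rotation":[0,0,0]},
    {"travel":[0,0,0],"rotation":[0,0,0]},
    {"travel":[0,0,0],"rotation":[0,0,0]},
    {"travel":[0,0,0],"rotation":[0,0,0]},
    {"travel":[0,0,0],"rotation":[0,0,0]},
    {"travel":[0,0,0],"rotation":[0,0,0]}
  ],
  "fingers": -1
}}

```text
time: 14.12
tool_pos: [0.476, -0.0561, 0.0126]
ee_rot: [2.226, 2.217, 0.0]
force: [-0.5, 0.0, 5.4]
gripper_width: 0.353
grasp_force: 39.3
```

```bash
python3 -c "
from h import *
go(.6685,.044,.09)"
```

```text
t 14.125 pos [ 0.476  -0.0561  0.0126] R [[0.004, 1.0, 0.0], [1.0, -0.004, -0.0], [-0.0, 0.0, -1.0]] q [ 0.08  0.91 -0.09  2.14  0.66  0.12 -0.63] w 0.35304210212123854 F 39.31964814662933
units [ 1.681  3.201 -1.289]
```

{"api": "carry_out", "payload": {
  "rows": [
    {"travel":[0,0,-0.2],"rotation":[0,0,0]},
    {"travel":[0,0,-0.4],"rotation":[0,0,0]},
    {"travel":[0,0,-0.4],"rotation":[0,0,0]},
    {"travel":[0.1,0.2,-0.3],"rotation":[0,0,0]},
    {"travel":[0.2,0.4,0],"rotation":[0,0,0]},
    {"travel":[0.25,0.5,0],"rotation":[0,0,0]},
    {"travel":[0.25,0.5,0],"rotation":[0,0,0]},
    {"travel":[0.25,0.5,0],"rotation":[0,0,0]},
    {"travel":[0.25,0.5,0],"rotation":[0,0,0]},
    {"travel":[0.2,0.4,0],"rotation":[0,0,0]},
    {"travel":[0.16,0.2,0],"rotation":[0,0,0]},
    {"travel":[0,0,0],"rotation":[0,0,0]}
  ]
}}

```text
time: 15.62
tool_pos: [0.6684, 0.0439, 0.0905]
ee_rot: [-2.224, -2.218, -0.001]
force: [0.6, -0.1, -2.1]
gripper_width: 0.357
grasp_force: 39.9
```

{"api": "carry_out", "payload": {
  "rows": [
    {"travel":[0,0,0.3],"rotation":[0,0,0]},
    {"travel":[0,0,0.4],"rotation":[0,0,0]},
    {"travel":[0,0,0.2],"rotation":[0,0,0]},
    {"travel":[0,0,0],"rotation":[0,0,0]},
    {"travel":[0,0,0],"rotation":[0,0,0]}
  ]
}}

```text
time: 16.25
tool_pos: [0.6687, 0.0428, 0.0368]
ee_rot: [2.226, 2.216, 0.001]
force: [0.7, -0.4, -1.5]
gripper_width: 0.357
grasp_force: 39.9
```

```bash
python3 -c "
from h import *
go(.668,.043,.0231)"
```

```text
t 16.25 pos [0.6687 0.0428 0.0368] R [[0.004, 1.0, 0.001], [1.0, -0.004, 0.0], [0.0, 0.001, -1.0]] q [ 0.05  1.01 -0.36  1.53  0.49  0.69 -0.54] w 0.3572804296671884 F 39.8752498626709
units [ 0.003 -0.013  0.229]
```

{"api": "carry_out", "payload": {
  "rows": [
    {"travel":[0,-0.01,0.12],"rotation":[0,0,0]},
    {"travel":[0,0,0.06],"rotation":[0,0,0]},
    {"travel":[0,0,0.04],"rotation":[0,0,0]},
    {"travel":[0,0,0],"rotation":[0,0,0]},
    {"travel":[0,0,0],"rotation":[0,0,0]},
    {"travel":[0,0,0],"rotation":[0,0,0]}
  ]
}}

```text
time: 17.0
tool_pos: [0.6678, 0.0428, 0.0232]
ee_rot: [2.226, 2.217, 0.0]
force: [-0.3, -0.9, -1.0]
gripper_width: 0.359
grasp_force: 40.0
```

```bash
python3 -c "
from h import *
go(.668,.043,.0226)"
```

```text
t 17.0 pos [0.6678 0.0428 0.0232] R [[0.004, 1.0, 0.0], [1.0, -0.004, -0.0], [-0.0, 0.0, -1.0]] q [ 0.05  1.03 -0.35  1.54  0.5   0.66 -0.55] w 0.3593977726943361 F 39.99427378177643
units [0.003 0.003 0.009]
```

{"api": "carry_out", "payload": {
  "rows": [
    {"travel":[0,0,0.01],"rotation":[0,0,0]},
    {"travel":[0,0,0],"rotation":[0,0,0]},
    {"travel":[0,0,0],"rotation":[0,0,0]},
    {"travel":[0,0,0],"rotation":[0,0,0]},
    {"travel":[0,0,0],"rotation":[0,0,0]},
    {"travel":[0,0,0],"rotation":[0,0,0]},
    {"travel":[0,0,-0.3],"rotation":[0,0,0]},
    {"travel":[0,0,-0.5],"rotation":[0,0,0]},
    {"travel":[0,0,-0.6],"rotation":[0,0,0]},
    {"travel":[0,0,-0.6],"rotation":[0,0,0]},
    {"travel":[0,0,0],"rotation":[0,0,0]}
  ],
  "fingers": 1
}}

```text
time: 18.38
tool_pos: [0.6704, 0.0436, 0.1473]
ee_rot: [2.223, 2.213, 0.011]
force: [-0.3, 0.9, 0.1]
gripper_width: 0.996
grasp_force: 0.0
```

```bash
python3 -c "
from h import *
go(.492,.189,.14)"
```

```text
t 18.375 pos [0.6704 0.0436 0.1473] R [[0.004, 1.0, 0.008], [1.0, -0.004, 0.001], [0.002, 0.008, -1.0]] q [ 0.08  0.87 -0.42  1.49  0.42  0.87 -0.48] w 0.9962364536378788 F 0.0
units [ 2.411 -2.985  0.101]
```

{"api": "carry_out", "payload": {
  "rows": [
    {"travel":[0.3,-0.37,0],"rotation":[0,0,0]},
    {"travel":[0.3,-0.37,0],"rotation":[0,0,0]},
    {"travel":[0.3,-0.37,0],"rotation":[0,0,0]},
    {"travel":[0.3,-0.37,0],"rotation":[0,0,0]},
    {"travel":[0.3,-0.37,0],"rotation":[0,0,0]},
    {"travel":[0.3,-0.37,0],"rotation":[0,0,0]},
    {"travel":[0.3,-0.37,0.1],"rotation":[0,0,0]},
    {"travel":[0.31,-0.39,0],"rotation":[0,0,0]},
    {"travel":[0,0,0],"rotation":[0,0,0]},
    {"travel":[0,0,0],"rotation":[0,0,0]},
    {"travel":[0,0,0],"rotation":[0,0,0]}
  ]
}}

```text
time: 19.75
tool_pos: [0.4904, 0.1871, 0.1364]
ee_rot: [2.228, 2.214, 0.0]
force: [0.1, -0.5, 0.0]
gripper_width: 1.0
grasp_force: 0.0
```

```bash
python3 -c "
from h import *
c=imaging.calibration('wrist');im=imaging.camera('wrist');cv2.imwrite('pics/w4.png',im[:,:,::-1])
go(.492,.189,.018)
print(proj('wrist',np.array([.492,.189,.056]),c))"
```

```text
t 19.8 pos [0.4904 0.1872 0.1364] R [[0.006, 1.0, 0.001], [1.0, -0.006, -0.0], [-0.0, 0.001, -1.0]] q [-0.24  0.72 -0.34  1.95  0.44  0.54 -0.9 ] w 0.9954238218919201 F 0.0
units [0.032 0.026 1.974]
[320.60130502 209.17047171]
```

View pics/w4.png

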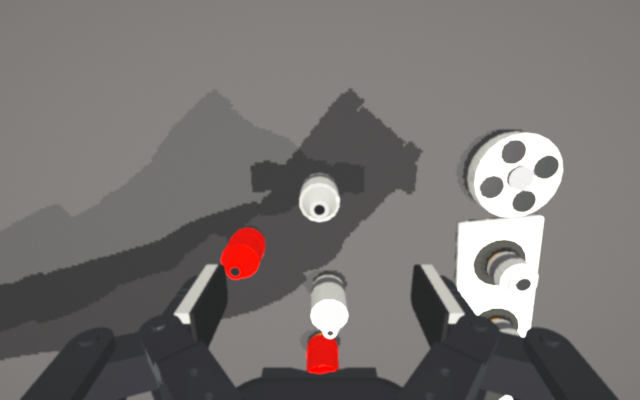

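C's nose is at (319,210), as predicted (320.6,209.2). The red one at (243,255) is clear of the finger line, and A stands on its pad at (503,265). Now I'll grip C.

{"api": "carry_out", "payload": {
  "rows": [
    {"travel":[0.03,0.03,0.3],"rotation":[0,0,0]},
    {"travel":[0,0,0.5],"rotation":[0,0,0]},
    {"travel":[0,0,0.5],"rotation":[0,0,0]},
    {"travel":[0,0,0.35],"rotation":[0,0,0]},
    {"travel":[0,0,0.2],"rotation":[0,0,0]},
    {"travel":[0,0,0.12],"rotation":[0,0,0]},
    {"travel":[0,0,0],"rotation":[0,0,0]},
    {"travel":[0,0,0],"rotation":[0,0,0]}
  ]
}}

```text
time: 20.8
tool_pos: [0.4918, 0.19, 0.0189]
ee_rot: [2.226, 2.217, 0.002]
force: [-0.1, 0.9, -0.5]
gripper_width: 0.999
grasp_force: 0.0
```

{"api": "carry_out", "payload": {
  "rows": [
    {"travel":[0,0,0],"rotation":[0,0,0]},
    {"travel":[0,0,0],"rotation":[0,0,0]},
    {"travel":[0,0,0],"rotation":[0,0,0]},
    {"travel":[0,0,0],"rotation":[0,0,0]},
    {"travel":[0,0,0],"rotation":[0,0,0]},
    {"travel":[0,0,0],"rotation":[0,0,0]},
    {"travel":[0,0,0],"rotation":[0,0,0]},
    {"travel":[0,0,0],"rotation":[0,0,0]}
  ],
  "fingers": -1
}}

```text
time: 21.8
tool_pos: [0.4914, 0.1899, 0.0186]
ee_rot: [2.226, 2.217, 0.0]
force: [-0.7, 0.0, 5.9]
gripper_width: 0.362
grasp_force: 39.4
```

```bash
python3 -c "
from h import *
go(.676,-.031,.13)"
```

```text
t 21.8 pos [0.4914 0.1899 0.0186] R [[0.004, 1.0, 0.0], [1.0, -0.004, -0.0], [-0.0, 0.0, -1.0]] q [-0.35  0.92 -0.18  1.99  0.55  0.28 -1.  ] w 0.36240618049148393 F 39.38770294189453
units [-3.67   3.091 -1.855]
```

{"api": "carry_out", "payload": {
  "rows": [
    {"travel":[0,0,-0.2],"rotation":[0,0,0]},
    {"travel":[0,0,-0.45],"rotation":[0,0,0]},
    {"travel":[0,0,-0.5],"rotation":[0,0,0]},
    {"travel":[0,0,-0.5],"rotation":[0,0,0]},
    {"travel":[-0.25,0.21,-0.2],"rotation":[0,0,0]},
    {"travel":[-0.45,0.38,0],"rotation":[0,0,0]},
    {"travel":[-0.5,0.42,0],"rotation":[0,0,0]},
    {"travel":[-0.5,0.42,0],"rotation":[0,0,0]},
    {"travel":[-0.5,0.42,0],"rotation":[0,0,0]},
    {"travel":[-0.5,0.42,0],"rotation":[0,0,0]},
    {"travel":[-0.5,0.42,0],"rotation":[0,0,0]},
    {"travel":[-0.3,0.26,0],"rotation":[0,0,0]}
  ]
}}

```text
time: 23.3
tool_pos: [0.6681, -0.0238, 0.1294]
ee_rot: [2.228, 2.213, -0.002]
force: [-0.8, 1.3, -0.6]
gripper_width: 0.355
grasp_force: 39.7
```

{"api": "carry_out", "payload": {
  "rows": [
    {"travel":[-0.15,0.13,0],"rotation":[0,0,0]},
    {"travel":[0,0,0.3],"rotation":[0,0,0]},
    {"travel":[0,0,0.5],"rotation":[0,0,0]},
    {"travel":[0,0,0.4],"rotation":[0,0,0]},
    {"travel":[0,0,0.2],"rotation":[0,0,0]},
    {"travel":[0,0,0],"rotation":[0,0,0]},
    {"travel":[0,0,0],"rotation":[0,0,0]}
  ]
}}

```text
time: 24.18
tool_pos: [0.6758, -0.0293, 0.0462]
ee_rot: [2.225, 2.217, 0.002]
force: [-0.6, -0.1, -0.2]
gripper_width: 0.362
grasp_force: 39.7
```

```bash
python3 -c "
from h import *
go(.6758,-.030,.029)"
```

```text
t 24.175 pos [ 0.6758 -0.0293  0.0462] R [[0.004, 1.0, 0.001], [1.0, -0.004, 0.0], [0.0, 0.001, -1.0]] q [ 0.17  1.01 -0.39  1.51  0.51  0.72 -0.44] w 0.3622585402118895 F 39.74995136260986
units [-0.012 -0.001  0.286]
```

{"api": "carry_out", "payload": {
  "rows": [
    {"travel":[-0.01,0,0.15],"rotation":[0,0,0]},
    {"travel":[0,0,0.08],"rotation":[0,0,0]},
    {"travel":[0,0,0.05],"rotation":[0,0,0]},
    {"travel":[0,0,0],"rotation":[0,0,0]},
    {"travel":[0,0,0],"rotation":[0,0,0]},
    {"travel":[0,0,0],"rotation":[0,0,0]}
  ]
}}

```text
time: 24.92
tool_pos: [0.6752, -0.0305, 0.0287]
ee_rot: [2.226, 2.217, -0.001]
force: [-1.0, -1.2, 3.6]
gripper_width: 0.358
grasp_force: 39.9
```

```bash
python3 -c "
from h import *
go(.6758,-.030,.0286)"
```

```text
t 24.925 pos [ 0.6752 -0.0305  0.0287] R [[0.004, 1.0, -0.0], [1.0, -0.004, -0.0], [-0.0, -0.0, -1.0]] q [ 0.17  1.03 -0.38  1.51  0.52  0.7  -0.45] w 0.35829119323095304 F 39.939953684806824
units [0.009 0.011 0.002]
```

{"api": "carry_out", "payload": {
  "rows": [
    {"travel":[0,0,0],"rotation":[0,0,0]},
    {"travel":[0,0,0],"rotation":[0,0,0]},
    {"travel":[0,0,0],"rotation":[0,0,0]},
    {"travel":[0,0,0],"rotation":[0,0,0]},
    {"travel":[0,0,0],"rotation":[0,0,0]},
    {"travel":[0,0,0],"rotation":[0,0,0]},
    {"travel":[0,0,-0.3],"rotation":[0,0,0]},
    {"travel":[0,0,-0.5],"rotation":[0,0,0]},
    {"travel":[0,0,-0.6],"rotation":[0,0,0]},
    {"travel":[0,0,-0.6],"rotation":[0,0,0]},
    {"travel":[0,0,0],"rotation":[0,0,0]}
  ],
  "fingers": 1
}}

```text
time: 26.3
tool_pos: [0.678, -0.0299, 0.1534]
ee_rot: [2.222, 2.213, 0.01]
force: [0.3, 0.8, -0.2]
gripper_width: 0.995
grasp_force: 0.0
```

```bash
python3 -c "
from h import *
go(.5,.0885,.14)"
```

```text
t 26.3 pos [ 0.678  -0.0299  0.1534] R [[0.004, 1.0, 0.008], [1.0, -0.004, 0.001], [0.001, 0.008, -1.0]] q [ 0.2   0.88 -0.45  1.46  0.44  0.9  -0.39] w 0.9953565028597727 F 0.0
units [ 1.96  -2.977  0.2  ]
```

{"api": "carry_out", "payload": {
  "rows": [
    {"travel":[0.25,-0.37,0],"rotation":[0,0,0]},
    {"travel":[0.25,-0.37,0],"rotation":[0,0,0]},
    {"travel":[0.25,-0.37,0],"rotation":[0,0,0]},
    {"travel":[0.25,-0.37,0],"rotation":[0,0,0]},
    {"travel":[0.25,-0.37,0],"rotation":[0,0,0]},
    {"travel":[0.25,-0.37,0],"rotation":[0,0,0]},
    {"travel":[0.25,-0.37,0],"rotation":[0,0,0]},
    {"travel":[0.23,-0.39,0],"rotation":[0,0,0]},
    {"travel":[0,0,0],"rotation":[0,0,0]},
    {"travel":[0,0,0],"rotation":[0,0,0]},
    {"travel":[0,0,0],"rotation":[0,0,0]}
  ]
}}

```text
time: 27.68
tool_pos: [0.4979, 0.0884, 0.1484]
ee_rot: [2.227, 2.215, 0.001]
force: [0.4, -0.3, -0.0]
gripper_width: 1.001
grasp_force: 0.0
```

```bash
python3 -c "
from h import *
c=imaging.calibration('wrist');im=imaging.camera('wrist');cv2.imwrite('pics/w5.png',im[:,:,::-1])
go(.5,.0885,.024)
print(proj('wrist',np.array([.5,.0885,.067]),c))"
```

```text
t 27.725 pos [0.4977 0.0884 0.1484] R [[0.006, 1.0, 0.001], [1.0, -0.006, -0.0], [-0.0, 0.001, -1.0]] q [-0.03  0.69 -0.39  2.    0.48  0.55 -0.76] w 0.9990986939167362 F 0.0
units [2.000e-03 3.700e-02 2.073e+00]
[321.39715706 211.01679949]
```

View pics/w5.png

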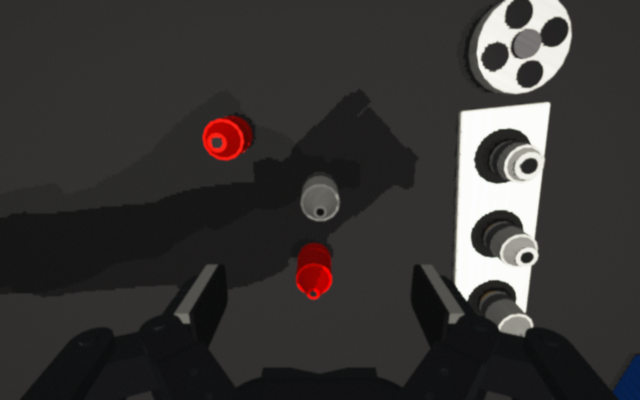

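D's nose is at (320,211), matching the prediction of (321.4,211). The reds at (225,138) and (314,270) are clear, and A, B and C stand on their pads. Now I'll grip D.

{"api": "carry_out", "payload": {
  "rows": [
    {"travel":[0,0.03,0.3],"rotation":[0,0,0]},
    {"travel":[0,0,0.5],"rotation":[0,0,0]},
    {"travel":[0,0,0.5],"rotation":[0,0,0]},
    {"travel":[0,0,0.4],"rotation":[0,0,0]},
    {"travel":[0,0,0.25],"rotation":[0,0,0]},
    {"travel":[0,0,0.12],"rotation":[0,0,0]},
    {"travel":[0,0,0],"rotation":[0,0,0]},
    {"travel":[0,0,0],"rotation":[0,0,0]}
  ]
}}

```text
time: 28.72
tool_pos: [0.4992, 0.0891, 0.0248]
ee_rot: [2.226, 2.216, 0.001]
force: [0.2, 0.3, 0.2]
gripper_width: 1.003
grasp_force: 0.0
```

{"api": "carry_out", "payload": {
  "rows": [
    {"travel":[0,0,0],"rotation":[0,0,0]},
    {"travel":[0,0,0],"rotation":[0,0,0]},
    {"travel":[0,0,0],"rotation":[0,0,0]},
    {"travel":[0,0,0],"rotation":[0,0,0]},
    {"travel":[0,0,0],"rotation":[0,0,0]},
    {"travel":[0,0,0],"rotation":[0,0,0]},
    {"travel":[0,0,0],"rotation":[0,0,0]},
    {"travel":[0,0,0],"rotation":[0,0,0]}
  ],
  "fingers": -1
}}

```text
time: 29.72
tool_pos: [0.4988, 0.0891, 0.0247]
ee_rot: [2.226, 2.217, 0.0]
force: [-1.3, 0.7, 6.3]
gripper_width: 0.359
grasp_force: 39.3
```

```bash
python3 -c "
from h import *
go(.683,-.105,.135)"
```

```text
t 29.725 pos [0.4988 0.0891 0.0247] R [[0.004, 1.0, 0.0], [1.0, -0.004, -0.0], [-0.0, 0.0, -1.0]] q [-0.16  0.9  -0.18  2.05  0.63  0.24 -0.89] w 0.35877691206083256 F 39.3303108215332
units [-3.222  3.084 -1.837]
```

{"api": "carry_out", "payload": {
  "rows": [
    {"travel":[0,0,-0.2],"rotation":[0,0,0]},
    {"travel":[0,0,-0.45],"rotation":[0,0,0]},
    {"travel":[0,0,-0.5],"rotation":[0,0,0]},
    {"travel":[0,0,-0.5],"rotation":[0,0,0]},
    {"travel":[-0.22,0.21,-0.2],"rotation":[0,0,0]},
    {"travel":[-0.4,0.38,0],"rotation":[0,0,0]},
    {"travel":[-0.45,0.43,0],"rotation":[0,0,0]},
    {"travel":[-0.45,0.43,0],"rotation":[0,0,0]},
    {"travel":[-0.45,0.43,0],"rotation":[0,0,0]},
    {"travel":[-0.45,0.43,0],"rotation":[0,0,0]},
    {"travel":[-0.4,0.38,0],"rotation":[0,0,0]},
    {"travel":[-0.25,0.25,0],"rotation":[0,0,0]}
  ]
}}

```text
time: 31.22
tool_pos: [0.6747, -0.0982, 0.1354]
ee_rot: [2.228, 2.215, -0.002]
force: [-1.3, -0.1, -1.3]
gripper_width: 0.357
grasp_force: 39.8
```

{"api": "carry_out", "payload": {
  "rows": [
    {"travel":[-0.15,0.14,0],"rotation":[0,0,0]},
    {"travel":[0,0,0.3],"rotation":[0,0,0]},
    {"travel":[0,0,0.5],"rotation":[0,0,0]},
    {"travel":[0,0,0.4],"rotation":[0,0,0]},
    {"travel":[0,0,0.2],"rotation":[0,0,0]},
    {"travel":[0,0,0],"rotation":[0,0,0]},
    {"travel":[0,0,0],"rotation":[0,0,0]}
  ]
}}

```text
time: 32.1
tool_pos: [0.6834, -0.1045, 0.0522]
ee_rot: [2.225, 2.217, 0.002]
force: [0.1, 0.1, -0.3]
gripper_width: 0.357
grasp_force: 39.8
```

```bash
python3 -c "
from h import *
go(.683,-.1045,.0350)"
```

```text
t 32.1 pos [ 0.6834 -0.1045  0.0522] R [[0.004, 1.0, 0.002], [1.0, -0.004, 0.0], [0.0, 0.002, -1.0]] q [ 0.3   1.02 -0.43  1.45  0.53  0.78 -0.34] w 0.3566780050833472 F 39.83333230018616
units [-0.001 -0.007  0.287]
```

{"api": "carry_out", "payload": {
  "rows": [
    {"travel":[0,-0.01,0.15],"rotation":[0,0,0]},
    {"travel":[0,0,0.08],"rotation":[0,0,0]},
    {"travel":[0,0,0.05],"rotation":[0,0,0]},
    {"travel":[0,0,0],"rotation":[0,0,0]},
    {"travel":[0,0,0],"rotation":[0,0,0]},
    {"travel":[0,0,0],"rotation":[0,0,0]}
  ]
}}

```text
time: 32.85
tool_pos: [0.682, -0.1049, 0.0348]
ee_rot: [-2.226, -2.217, 0.0]
force: [-1.7, 0.3, 3.6]
gripper_width: 0.361
grasp_force: 40.1
```

```bash
python3 -c "
from h import *
go(.683,-.1045,.0347)"
```

```text
t 32.85 pos [ 0.682  -0.1049  0.0348] R [[0.004, 1.0, -0.0], [1.0, -0.004, -0.0], [-0.0, -0.0, -1.0]] q [ 0.29  1.05 -0.42  1.46  0.54  0.75 -0.34] w 0.360872387214146 F 40.068379640579224
units [0.007 0.016 0.002]
```

D rests on its pad (3.6 N upward force). I'll release, rise and back away.

{"api": "carry_out", "payload": {
  "rows": [
    {"travel":[0,0,0],"rotation":[0,0,0]},
    {"travel":[0,0,0],"rotation":[0,0,0]},
    {"travel":[0,0,0],"rotation":[0,0,0]},
    {"travel":[0,0,0],"rotation":[0,0,0]},
    {"travel":[0,0,0],"rotation":[0,0,0]},
    {"travel":[0,0,0],"rotation":[0,0,0]},
    {"travel":[0,0,-0.3],"rotation":[0,0,0]},
    {"travel":[0,0,-0.5],"rotation":[0,0,0]},
    {"travel":[0,0,-0.6],"rotation":[0,0,0]},
    {"travel":[0,0,-0.6],"rotation":[0,0,0]},
    {"travel":[0,0,-0.3],"rotation":[0,0,0]},
    {"travel":[0,0,0],"rotation":[0,0,0]}
  ],
  "fingers": 1
}}

```text
time: 34.35
tool_pos: [0.683, -0.1048, 0.1742]
ee_rot: [2.224, 2.215, 0.003]
force: [0.6, -0.0, -1.0]
gripper_width: 0.998
grasp_force: 0.0
```

{"api": "carry_out", "payload": {
  "rows": [
    {"travel":[-0.3,-0.5,0],"rotation":[0,0,0]},
    {"travel":[-0.3,-0.5,0],"rotation":[0,0,0]},
    {"travel":[-0.3,-0.5,0],"rotation":[0,0,0]},
    {"travel":[-0.3,-0.5,0],"rotation":[0,0,0]},
    {"travel":[-0.3,-0.4,0],"rotation":[0,0,0]},
    {"travel":[0,0,0],"rotation":[0,0,0]},
    {"travel":[0,0,0],"rotation":[0,0,0]}
  ]
}}

```text
time: 35.22
tool_pos: [0.538, -0.1935, 0.1718]
ee_rot: [-2.225, -2.217, -0.001]
force: [0.5, 0.8, 0.2]
gripper_width: 0.998
grasp_force: 0.0
```

```bash
python3 - <<'E'
from h import *
s=imaging.camera("scene")[:,:,::-1];t=imaging.camera("top")[:,:,::-1]
a=cv2.resize(t[85:205,205:470],None,fx=3,fy=3,interpolation=cv2.INTER_CUBIC);cv2.imwrite("pics/topf.png",a)
b=cv2.resize(s[140:320,280:440],None,fx=3.3,fy=3.3,interpolation=cv2.INTER_CUBIC);cv2.imwrite("pics/scenef.png",b)
for k,p,h in(("A",(.6617,.118),.044),("B",(.668,.0437),.055),("C",(.6758,-.031),.066),("D",(.683,-.105),.077)):
    u=proj("top",np.array([*p,h]));v=proj("scene",np.array([*p,h]))
    print(k,"top",(u-[205,85]+.5)*3-.5,"scene",(v-[280,140]+.5)*3.3-.5)
st=ctrl.state();print(st["time"],st["force"],st["tool_pos"])
E
```

```text
A top [200.8223356  162.84608903] scene [361.81977753 148.39323768]
B top [319.00133115 147.99350457] scene [304.89815017 225.26978144]
C top [441.53315555 130.32479409] scene [243.53198069 312.49542626]
D top [566.72914392 113.0522239 ] scene [174.87831278 408.31555026]
35.325 [0.4519586  0.1926669  0.36429966] [ 0.53864537 -0.19300119  0.1720941 ]
```

View pics/topf.png

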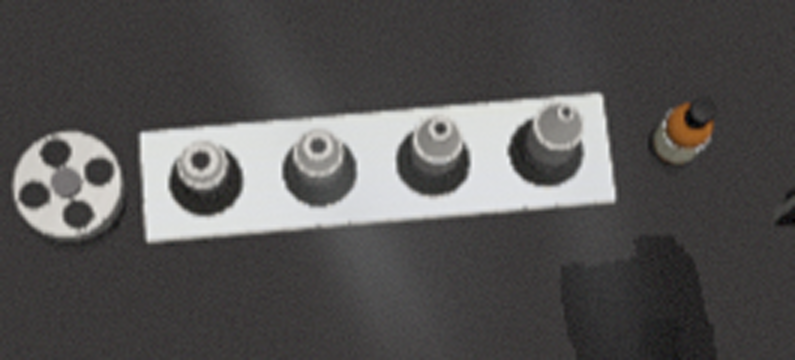

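View pics/scenef.png

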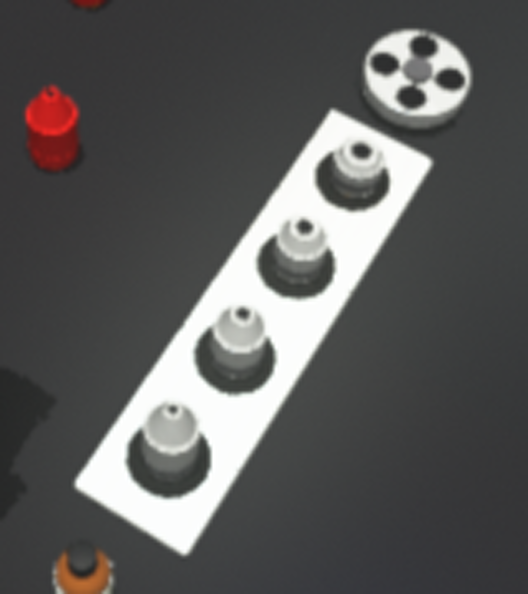

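In the top view the noses are at (201,160), (318,146), (440,129) and (566,112). In the scene view they are at (361,150), (305,227), (243,313) and (173,409). All are within about 3 enlarged pixels (2 mm) of prediction, upright and in order, so I'm handing in.

```bash
python3 -c "
from bench import ctrl
print(ctrl.sign_off())"
```

```text
the job is handed in; nothing more can be done
None
```

I placed all four objectives upright on their pads in order of length, shortest nearest the turret, each within about 2 mm of its pad's centre in the last camera check, and handed the job in after about 35 s; no verdict came back.

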